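Warranty photos of a returned isolator switch

ROBOT

A 6-joint arm with a two-finger parallel gripper is mounted at the origin on the work surface. World frame = base frame: x ahead of the robot, y to its left, z up, the work surface at z = 0. Lengths are in m, angles in rad, forces in N, time in s.
With the tool pointing down it reaches from about 0.225 to 0.875 m from the base axis. Payload 3.4 kg.
Tool frame: the origin (TCP) lies at the very end of the fingers, on their centre line; the grasp point (between the pads) lies bot.grasp_offset behind it (bot.grasp_offset is the distance from the TCP to the grasp point, in m); z points along the fingers, y is the direction in which the jaws open and shut (so a half turn about z gives the same grasp; the last joint's range is limited). The gripper opens to 85 mm and grips with 20 to 120 N. Pads are 22 mm wide; open, the fingers measure 114 mm over their backs; the gripper's body (76 mm by 85 mm) begins 54 mm behind the grasp point. The pads swing forward as they close: fully open they stand 13 mm farther back than shut.
Start: joints at [1.204, 0.276, 1.505, -0, 1.361, -0.121], TCP at [0.14, 0.558, 0.231] pointing down, gripper open.
Joint ranges: [-2.89, 2.89], [-0.75, 2.08], [0.22, 2.7], [-1.18, 4.32], [0.11, 2.71], [-2.7, 2.7]. Speed limits (rad/s): [2.57, 2.57, 3.14, 3.14, 3.14, 3.14].

INTERFACE

Orientations are given as a unit quaternion [x, y, z, w].
In Python, from workcell import bot, snapshot, camera_model gives the robot as it stands. The module is installed in compiled form; this text tells all that it offers. Calls block until the motion is done:
- bot.goto(position, orientation): joint-space move of the TCP to a pose.
- bot.servo_line(position, attitude=None, max_speed=0.15, contact_N=None): straight line of the TCP; attitude=None keeps the orientation; max_speed is the mean speed in m/s. With contact_N (N) it stops when the force on the tool has changed by that much, and returns True; else False.
- bot.move_joints(angles): joint-space move.
- bot.move_gripper(opening, strength=None): finger opening in m; strength is the grip in N (None keeps the last); returns when the fingers have stopped.
- bot.wait(seconds).
- bot.solve_ik(position, orientation): joint angles nearest the present ones, or None.
- bot.get_obs(): the state.
- snapshot(name): name is "scene" or "top"; returns the picture (420x560x3 uint8, red, green, blue); there is no depth.
- camera_model(name): a dict with "mtx" (3x3 intrinsics, pixels), "k1" (the pictures are not rectified: a ray, as slopes to the right and down, at radius r is drawn at 1 + k1 r^2 times it, then the intrinsics apply), "origin" and "rotation" of the camera in the world. Camera axes: x right, y down, z forward; pixel columns grow to the right and rows downward; lengths in m; the calibration is good to about 2 mm. A picture is of the moment at which its call begins. camera_model takes no time and is no camera call.
A pose or a line that the arm cannot do raises bot.PlanningError and nothing moves.
- bot.sign_off(): hands the job in, once; it reports no verdict.
The state is a dict: "clock": time; "joint_positions": joint angles; "qvel": joint speeds; "effort": joint torques, N m; "position": TCP position; "tool_rot": TCP orientation; "contact_force": force on the tool from outside, world axes, zero at the start; "torque": the same for the moment, N m; "gripper_width": finger opening in m.
Only numpy, scipy, OpenCV 4.12 (cv2) and the standard library are available. Lean on these libraries where they do the work, as an engineer would, in place of code of your own. Each camera call takes 0.05 s, during which the arm holds its last target. There are 200 camera calls.

TASK

Take the grey isolator switch from the bench and hold it up to the rear camera of the phone on the tripod, upright, about 18 cm in front of the lens and centred on it: show first the side with the rating label, then a quarter turn on the knob face, then another quarter turn on the ribbed side opposite the label, and last tip it about 45 degrees so that its underside turns up towards the lens, keeping each view still for about a second. Then stand it upright in the free part of the returns carton, lowering it to the floor of the carton before letting go. Do not touch the phone or its tripod, and leave the contactor in the carton and the other things on the bench where they are.

Things in the scene. Friction and masses are not known exactly. Their poses are not given: they have to be found in the camera images.
- isolator: Grey plastic switch box, 58 mm wide (y), 56 deep (x), 110 tall (z), about 0.26 kg, standing loose on the bench, knob roughly away from the robot. Origin: centre of its underside. -x: front with fixed black knob, sticking out to 48 mm from the axis, 18 to 62 mm up. -y: side with white rating label. +y: side with three low ribs. Underside: two flush conduit entries. Top 45 mm smooth, free to grip.
- isolator_mid (a point): Middle of the isolator's box, on its axis 55 mm above the underside.
- isolator_knob (a point): Middle of the isolator's knob, 46 mm in front of the axis, 40 mm above the underside.
- isolator_label (a point): Middle of the rating label on the isolator's -y side, 29 mm from the axis, 37 mm above the underside.
- phone: Phone 152 x 74 x 9 mm (y, z, x), upright with its long side level, in the clamp of a mini tripod fixed on the far part of the bench. Origin: on the bench under the tripod's centre; z up; its rear camera looks level along its own -x, roughly towards the robot. Phone's middle 190 mm up, clamp to 235 mm up; three thin legs, feet 78 mm from the centre, one of them at +x.
- phone_lens (a point): Front of the main lens (upper one in the camera bump), at -9, +52, 207 mm in the phone's frame: 52 mm to the +y side of the phone's middle, 207 mm above the bench. Axes as the phone's: it looks along -x. A photographed part has its middle on this line of sight, 180 mm from the lens.
- carton: Open cardboard returns carton, fixed on the bench, 190 x 250 mm outside (x, y), walls 60 mm high, 5 mm thick, floor 5 mm thick, flaps folded down outside. Origin: centre of its underside; z up. The contactor stands in its -y part; its +y part, around y = +50 mm, is free.
- contactor: White contactor standing in the carton, loose, 74 x 44 x 54 mm (x, y, z). Origin: centre of its underside. To be left alone.
- tape: Roll of black tape lying loose on the bench, 68 mm across, 19 mm high. Origin: centre of its underside. To be left alone.
- screwdriver: Screwdriver lying loose on the bench, 200 mm long. To be left alone.
- junction_box: Round grey conduit junction box standing loose on the bench, 68 mm across, 41 mm high, with two spouts, 104 mm over both. Origin: centre of its underside. To be left alone.

How it is judged:
On the way, in this order (a step that is already met when the one before it is completed fails the run):
1. the label side is shown to the lens, upright, centred and still (x of isolator_mid in the frame of phone between -0.239 and -0.139 m and y of isolator_mid in the frame of phone between 0.024 and 0.08 m and z of isolator_mid in the frame of phone between 0.177 and 0.237 m and linear speed of isolator below 0.05 m/s and angular speed of isolator below 0.4 rad/s and angle between isolator's own z axis and vertical below 0.22 rad and angle between the y axis of isolator and the x axis of phone, either way round below 0.22 rad and y of isolator_knob in the frame of phone below 0.044 m), for 0.6 s.
2. the knob face is shown to the lens, upright, centred and still (x of isolator_mid in the frame of phone between -0.239 and -0.139 m and y of isolator_mid in the frame of phone between 0.024 and 0.08 m and z of isolator_mid in the frame of phone between 0.177 and 0.237 m and linear speed of isolator below 0.05 m/s and angular speed of isolator below 0.4 rad/s and angle between isolator's own z axis and vertical below 0.22 rad and angle between the x axis of isolator and the x axis of phone, either way round below 0.22 rad and y of isolator_label in the frame of phone above 0.052 m), for 0.6 s.
3. the ribbed side is shown to the lens, upright, centred and still (x of isolator_mid in the frame of phone between -0.239 and -0.139 m and y of isolator_mid in the frame of phone between 0.024 and 0.08 m and z of isolator_mid in the frame of phone between 0.177 and 0.237 m and linear speed of isolator below 0.05 m/s and angular speed of isolator below 0.4 rad/s and angle between isolator's own z axis and vertical below 0.22 rad and angle between the y axis of isolator and the x axis of phone, either way round below 0.22 rad and y of isolator_knob in the frame of phone above 0.06 m), for 0.6 s.
4. the underside is tipped up towards the lens by 35 degrees or more, centred and still (x of isolator_mid in the frame of phone between -0.239 and -0.139 m and y of isolator_mid in the frame of phone between 0.024 and 0.08 m and z of isolator_mid in the frame of phone between 0.177 and 0.237 m and linear speed of isolator below 0.05 m/s and angular speed of isolator below 0.4 rad/s and angle between isolator's own z axis and vertical above 0.6 rad and angle between the z axis of isolator and the x axis of phone, either way round below 0.96 rad and ((x of isolator_mid in the frame of phone below -0.189 m and x of isolator in the frame of phone above -0.213 m) or x of isolator in the frame of phone above -0.163 m)), for 0.6 s.
5. the isolator is held upright in the carton, less than 20 mm above its floor (x of isolator in the frame of carton between -0.075 and 0.075 m and y of isolator in the frame of carton between -0.105 and 0.105 m and angle between isolator's own z axis and vertical below 0.22 rad and z of isolator in the frame of carton below 0.025 m and contact force between the fingers and isolator above 0.3 N), for 0.1 s.
At the end, for the whole second after the job is handed in: The isolator stands upright (within 0.1 rad), at rest, on the floor of the carton (underside within 5 mm of it) and inside its walls; the contactor, tape, screwdriver and junction box are within 20 mm of where they were (x of isolator in the frame of carton between -0.075 and 0.075 m and y of isolator in the frame of carton between -0.105 and 0.105 m and z of isolator in the frame of carton between 0 and 0.01 m and angle between isolator's own z axis and vertical below 0.1 rad and linear speed of isolator below 0.02 m/s and distance of each of contactor, tape, screwdriver, junction_box from where it was at the start of the episode below 0.02 m); the robot touches nothing.
It fails at once if the phone or its tripod is touched (contact force between anything else and phone above 1 N).
It fails at once if the contactor is disturbed (moved more than 20 mm) (distance of contactor from where it was at the start of the episode above 0.02 m).
It fails at once if the tape is disturbed (moved more than 20 mm) (distance of tape from where it was at the start of the episode above 0.02 m).
It fails at once if the screwdriver is disturbed (moved more than 20 mm) (distance of screwdriver from where it was at the start of the episode above 0.02 m).
It fails at once if the junction box is disturbed (moved more than 20 mm) (distance of junction_box from where it was at the start of the episode above 0.02 m).
It also fails if it takes over 58 s, if anything falls off the work surface, if the arm or the gripper's body presses on something with over 40 N, if the wrist force passes 120 N, or if a joint passes its speed limit or range.

## Working session

There is one attempt and no reset: what is moved stays moved. The work goes in short steps, each a Python script; the robot and the scene stay as the last script left them, time stands still between calls to the robot, and variables do not carry over. Pictures are saved under pics/ and viewed, about 8 in all and at most 12, crops included, and the job is handed in when it is done.

```bash
mkdir -p pics
python3 - <<'E'
from workcell import bot, snapshot, camera_model
import cv2, numpy as np
for n in ["scene","top"]:
    im=snapshot(n); cv2.imwrite(f"pics/{n}0.png",cv2.cvtColor(im,cv2.COLOR_RGB2BGR))
    c=camera_model(n); print(n,{k:np.round(v,4).tolist() for k,v in c.items()})
o=bot.get_obs(); print({k:np.round(v,3).tolist() for k,v in o.items()}, bot.grasp_offset)
E
```

```text
scene {'mtx': [[479.6717, 0.0, 276.0307], [0.0, 479.6717, 216.5101], [0.0, 0.0, 1.0]], 'k1': -0.013, 'origin': [1.304, -0.875, 0.9167], 'rotation': [0.8318, 0.3135, -0.152, -0.4321]}
top {'mtx': [[533.6054, 0.0, 273.8194], [0.0, 533.6054, 208.9637], [0.0, 0.0, 1.0]], 'k1': 0.0632, 'origin': [0.3526, -0.0225, 1.6101], 'rotation': [0.7098, -0.6993, 0.0651, -0.0541]}
{'clock': 0.1, 'joint_positions': [1.204, 0.277, 1.506, -0.0, 1.361, -0.121], 'qvel': [0.0, -0.002, -0.004, 0.001, -0.0, -0.002], 'effort': [0.002, -41.769, -24.641, -0.0, 0.006, 0.0], 'position': [0.14, 0.557, 0.231], 'tool_rot': [0.123, 0.992, -0.001, -0.0], 'contact_force': [-0.509, -0.687, -0.171], 'torque': [-0.098, 0.026, -0.027], 'gripper_width': 0.085} 0.0187
```

View pics/scene0.png

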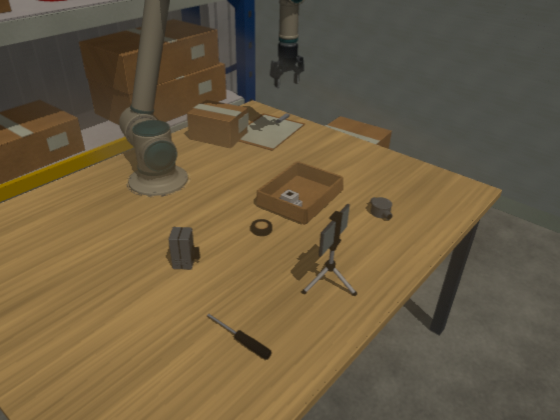

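View pics/top0.png

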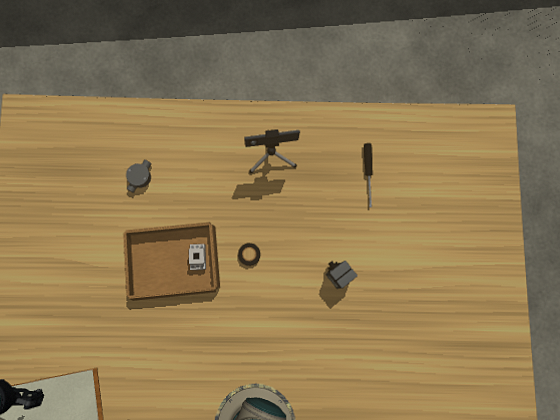

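The scene view shows the isolator at about (182,248), the phone at (335,230) and the carton at (300,190). In the top view the isolator is at (342,275) with its knob to the upper left, the phone at (272,138), the carton at (171,262), and the contactor in its right part. Next I'll write the helpers and look at enlarged crops.

```bash
cat > h.py <<'E'
import numpy as np, cv2
from scipy.spatial.transform import Rotation as R
from workcell import bot, snapshot, camera_model
def ray(n,px):
    c=camera_model(n); M=np.array(c["mtx"]); q=np.array(c["rotation"]); Rm=R.from_quat(q).as_matrix() if q.size==4 else q
    px=np.atleast_2d(np.array(px,float)); d=(px-M[:2,2])/[M[0,0],M[1,1]]; u=d.copy()
    for _ in range(10): u=d/(1+c["k1"]*(u**2).sum(1,keepdims=True))
    return np.array(c["origin"]), np.c_[u,np.ones(len(u))]@Rm.T
def onz(n,px,z):
    o,d=ray(n,px); return o+d*((z-o[2])/d[:,2])[:,None]
def proj(n,P):
    c=camera_model(n); M=np.array(c["mtx"]); Rm=R.from_quat(c["rotation"]).as_matrix()
    p=(np.atleast_2d(P)-c["origin"])@Rm; u=p[:,:2]/p[:,2:]; u=u*(1+c["k1"]*(u**2).sum(1,keepdims=True))
    return u*[M[0,0],M[1,1]]+M[:2,2]
def tri(a,pa,b,pb):
    oa,da=ray(a,pa); ob,db=ray(b,pb); da,db=da[0],db[0]
    s=np.linalg.lstsq(np.c_[da,-db],ob-oa,rcond=None)[0]; A,B=oa+s[0]*da,ob+s[1]*db
    return (A+B)/2,np.linalg.norm(A-B)
def grab(n,name):
    im=cv2.cvtColor(snapshot(n),cv2.COLOR_RGB2BGR); cv2.imwrite(f"pics/{name}.png",im); return im
def crop(im,x,y,w,h,s):
    return cv2.resize(im[y:y+h,x:x+w],None,fx=s,fy=s,interpolation=cv2.INTER_CUBIC)
E
python3 - <<'E'
from h import *
t=cv2.imread("pics/top0.png"); s=cv2.imread("pics/scene0.png")
a=crop(t,310,245,66,66,6); b=crop(t,225,115,88,66,4.5); 
a=cv2.resize(a,(300,300)); b=cv2.resize(b,(400,300))
c=crop(s,155,215,60,60,5); d=crop(s,290,195,80,110,1); d=cv2.resize(s[195:305,290:370],(218*1,300),interpolation=cv2.INTER_CUBIC)
top=np.hstack([a,b]); bot_=np.hstack([c,d]); bot_=np.hstack([bot_,np.zeros((300,top.shape[1]-bot_.shape[1],3),np.uint8)])
cv2.imwrite("pics/m1.png",np.clip(np.vstack([top,bot_]).astype(float)*1.4,0,255).astype(np.uint8))
print("carton outer top rim z=.06:",onz("top",[(125,228),(214,223),(219,292),(128,299)],.06).round(3).tolist())
print("contactor",onz("top",(197,257),.054).round(3), "tape",onz("top",(249,254),.02).round(3),"jb",onz("top",(138,176),.02).round(3),"sd",onz("top",[(368,143),(369,208)],.01).round(3).tolist())
E
```

```text
carton outer top rim z=.06: [[0.554, 0.386, 0.06], [0.573, 0.13, 0.06], [0.374, 0.109, 0.06], [0.352, 0.365, 0.06]]
contactor [[0.473 0.176 0.054]] tape [[0.487 0.026 0.02 ]] jb [[0.719 0.367 0.02 ]] sd [[0.838, -0.336, 0.01], [0.633, -0.336, 0.01]]
```

View pics/m1.png

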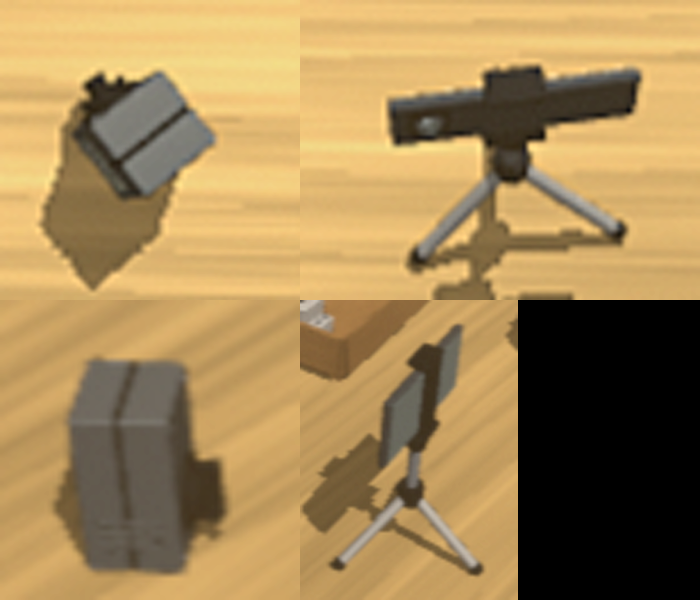

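The crops show the isolator's top face, with corners near crop points (160,72), (215,138), (138,197) and (90,127), and the knob up-left, away from the robot. The scene camera sees its ribbed side, which fits. The phone's lens is at crop point (430,125) and the tripod feet are visible.

Run:
```python
from h import *
k=66/300
P=lambda L:[(310+x*k,245+y*k) for x,y in L]; Q=lambda L:[(225+(x-300)*k,115+y*k) for x,y in L]
t=onz("top",P([(160,72),(215,138),(138,197),(90,127)]),.11); print("iso corners",t.round(4).tolist(),"c",t.mean(0).round(4))
e=[t[0]-t[3],t[1]-t[2]]; print("edge len",[np.linalg.norm(v).round(3) for v in e],np.linalg.norm(t[1]-t[0]).round(3),np.linalg.norm(t[2]-t[3]).round(3))
# -y_iso dir roughly t3-t0 ; groove
g=onz("top",P([(187,110),(118,160)]),.11); print("yaw(y_iso dir) ", [np.degrees(np.arctan2(v[1],v[0])).round(1) for v in e+[g[0]-g[1]]], "x side", [np.degrees(np.arctan2(v[1],v[0])).round(1) for v in (t[1]-t[0],t[2]-t[3])])
im=cv2.imread("pics/top0.png"); hsv=cv2.cvtColor(im,cv2.COLOR_BGR2HSV); m=((hsv[...,1]<60)&(hsv[...,2]>60)).astype(np.uint8); m[:, :310]=0;m[:,376:]=0;m[:245]=0;m[311:]=0
m=cv2.morphologyEx(m,cv2.MORPH_CLOSE,np.ones((3,3)))
c=max(cv2.findContours(m,0,1)[0],key=cv2.contourArea); r=cv2.minAreaRect(c); bx=onz("top",cv2.boxPoints(r),.11); print("mask rect",r,bx.round(3).tolist(),bx.mean(0).round(4))
s=onz("scene",[(155+x/5,215+y/5) for x,y in [(72,422),(182,422),(90,362),(185,365)]],.11); print("scene",s.round(3).tolist(),s.mean(0).round(4))
print("knob z.05",onz("top",P([(100,90)]),.05).round(3))
b=onz("top",Q([(390,100),(640,72)]),.227); v=b[0]-b[1]; print("phone top edge",b.round(4).tolist(),b.mean(0).round(4),np.linalg.norm(v).round(3),"yaw",np.degrees(np.arctan2(-v[0],v[1])).round(1))
print("lens",onz("top",Q([(430,125)]),.207).round(4)); f=onz("top",Q([(417,260),(618,232)]),.004); v=f[0]-f[1]; print("feet",f.round(3).tolist(),"yaw",np.degrees(np.arctan2(-v[0],v[1])).round(1),np.linalg.norm(v))
fs=onz("scene",[(290+(x-300)*.3667,195+(y-300)*.3667) for x,y in [(338,565),(477,570)]],.004); print("scene feet",fs.round(3).tolist())
```

```text
iso corners [[0.4642, -0.2466, 0.11], [0.4243, -0.28, 0.11], [0.3877, -0.2323, 0.11], [0.4298, -0.2032, 0.11]] c [ 0.4265 -0.2405  0.11  ]
edge len [np.float64(0.055), np.float64(0.06)] 0.052 0.051
yaw(y_iso dir)  [np.float64(-51.6), np.float64(-52.5), np.float64(-53.9)] x side [np.float64(-140.1), np.float64(-145.3)]
mask rect ((341.58538818359375, 274.73175048828125), (20.302589416503906, 23.426063537597656), 51.34019470214844) [[0.426, -0.193, 0.11], [0.468, -0.244, 0.11], [0.424, -0.279, 0.11], [0.383, -0.228, 0.11]] [ 0.4254 -0.2361  0.11  ]
scene [[0.609, -0.426, 0.11], [0.647, -0.392, 0.11], [0.584, -0.395, 0.11], [0.619, -0.366, 0.11]] [ 0.6149 -0.3946  0.11  ]
knob z.05 [[ 0.457 -0.217  0.05 ]]
phone top edge [[0.7834, 0.038, 0.227], [0.8034, -0.1097, 0.227]] [ 0.7934 -0.0358  0.227 ] 0.149 yaw 7.7
lens [[0.7746 0.0147 0.207 ]]
feet [[0.741, 0.027, 0.004], [0.763, -0.109, 0.004]] yaw 9.1 0.1381918516542878
scene feet [[0.765, -0.11, 0.004], [0.871, -0.024, 0.004]]
```

```bash
cat >> h.py <<'E'
PH=np.array([.792,-.0355]); PY=np.radians(8.3); H=.0665   # phone pose; TCP height above the isolator's underside
RP=R.from_euler('z',PY); MID=np.r_[PH,0]+RP.apply([-.189,.052,.207])
F=R.from_matrix(np.array([[0,-1,0],[-1,0,0],[0,0,-1.]]))  # tool y = -x_iso, tool z = -z_iso
def tool(mid,Riso,h=None):
    h=H if h is None else h
    return mid+Riso.apply([0,0,h-.055]), (Riso*F).as_quat()
def show(yaw,tilt=0): return tool(MID,RP*R.from_euler('y',-tilt,degrees=True)*R.from_euler('z',yaw,degrees=True))
CA=np.array([.463,.2475]); CY=.074
E
python3 - <<'E'
from h import *
s=onz("scene",[(155+x/5,215+(y-300)/5) for x,y in [(72,422),(182,422),(90,362),(185,365)]],.11); print("scene",s.round(3).tolist(),s.mean(0).round(4))
print("tape/contactor ok; MID",MID.round(4))
iso=np.array([.426,-.2395,.055]); Ri=R.from_euler('z',-142.5,degrees=True)
pk=tool(iso,Ri); up=(pk[0]+[0,0,.15],pk[1])
ca=tool(np.r_[CA,0]+R.from_euler('z',CY).apply([0,.047,.06]),R.from_euler('z',CY+np.pi))
for n,p in dict(pk=pk,up=up,label=show(90),knob=show(180),rib=show(270),tilt=show(270,45),tilt2=show(270,48),carton=ca,cup=(ca[0]+[0,0,.15],ca[1])).items():
    q=bot.solve_ik(*p); print(n,p[0].round(3),None if q is None else np.round(q,2))
bot.goto(*up)
o=bot.get_obs(); print(o["clock"],o["position"],o["contact_force"])
E
```

```text
scene [[0.432, -0.283, 0.11], [0.476, -0.243, 0.11], [0.397, -0.242, 0.11], [0.438, -0.208, 0.11]] [ 0.436  -0.2438  0.11  ]
tape/contactor ok; MID [ 0.5975 -0.0113  0.207 ]
pk [ 0.426 -0.24   0.066] [-0.65  0.3   1.93 -0.    0.91 -1.31]
up [ 0.426 -0.24   0.216] [-0.65  0.16  1.7  -0.    1.28 -1.31]
label [ 0.597 -0.011  0.218] [-0.14  0.32  1.48 -0.    1.35  1.29]
knob [ 0.597 -0.011  0.218] [-0.14  0.32  1.48 -0.    1.35 -0.28]
rib [ 0.597 -0.011  0.218] [-0.14  0.32  1.48 -0.    1.35 -1.85]
tilt [ 0.589 -0.013  0.215] None
tilt2 [ 0.589 -0.013  0.215] None
carton [0.46  0.294 0.072] [ 0.44  0.37  1.8  -0.    0.97  0.37]
cup [0.46  0.294 0.221] [ 0.44  0.24  1.58 -0.    1.32  0.37]
3.075 [ 0.42634721 -0.23893329  0.2165389 ] [ 0.26291778 -0.45144869 -0.6368107 ]
```

Run:
```python
from h import *
def pose(t,a,off): # tilt t deg toward direction turned by a from phone x; mid offset in phone frame
    return tool(MID+RP.apply(off), RP*R.from_rotvec(-np.radians(t)*np.array([-np.sin(a),np.cos(a),0]))*R.from_euler('z',270,degrees=True))
for a in (0,-.15,-.28):
  for t in (38,40,42,45,48):
    for off in ([0,0,0],[.02,0,0],[.02,0,-.015],[.02,0,.015],[-.02,0,0],[0,-.015,0],[0,.015,0]):
      q=bot.solve_ik(*pose(t,a,off))
      if q is not None: print(a,t,off,np.round(q,2))
```

```text
0 38 [0, 0, 0] [-0.31  0.05  2.05  0.59  0.51 -2.46]
0 38 [0.02, 0, 0] [-0.29  0.08  2.01  0.56  0.5  -2.42]
0 38 [0.02, 0, -0.015] [-0.29  0.1   2.04  0.61  0.47 -2.47]
0 38 [0.02, 0, 0.015] [-0.29  0.06  1.99  0.53  0.54 -2.38]
0 38 [-0.02, 0, 0] [-0.33  0.02  2.08  0.61  0.52 -2.5 ]
0 38 [0, -0.015, 0] [-0.35  0.05  2.04  0.61  0.53 -2.51]
0 38 [0, 0.015, 0] [-0.27  0.04  2.05  0.56  0.49 -2.41]
0 40 [0, 0, 0] [-0.32  0.04  2.08  0.68  0.48 -2.57]
0 40 [0.02, 0, 0] [-0.3   0.07  2.04  0.66  0.47 -2.53]
0 40 [0.02, 0, -0.015] [-0.3   0.09  2.07  0.72  0.43 -2.59]
0 40 [0.02, 0, 0.015] [-0.3   0.05  2.02  0.61  0.5  -2.47]
0 40 [-0.02, 0, 0] [-0.35  0.01  2.11  0.71  0.49 -2.61]
0 40 [0, -0.015, 0] [-0.36  0.05  2.07  0.71  0.5  -2.62]
0 40 [0, 0.015, 0] [-0.28  0.04  2.08  0.65  0.45 -2.51]
0 42 [0, 0, 0] [-0.33  0.04  2.11  0.8   0.45 -2.69]
0 42 [0.02, 0, 0] [-0.31  0.07  2.07  0.77  0.43 -2.65]
0 42 [0.02, 0, 0.015] [-0.31  0.05  2.05  0.71  0.46 -2.58]
0 42 [0, 0.015, 0] [-0.3   0.03  2.11  0.77  0.42 -2.63]
-0.15 38 [0, 0, 0] [-0.22  0.04  2.05  0.33  0.42 -2.19]
-0.15 38 [0.0
[... 2606 characters left out ...]
.05 -0.03  0.31 -1.81]
-0.28 42 [-0.02, 0, 0] [-0.15  0.    2.14  0.05  0.26 -1.91]
-0.28 42 [0, -0.015, 0] [-0.18  0.04  2.11  0.11  0.26 -1.99]
-0.28 42 [0, 0.015, 0] [-0.09  0.03  2.11 -0.11  0.26 -1.72]
-0.28 45 [0, 0, 0] [-0.14  0.03  2.16  0.    0.17 -1.85]
-0.28 45 [0.02, 0, 0] [-0.12  0.06  2.12 -0.06  0.17 -1.78]
-0.28 45 [0.02, 0, -0.015] [-0.12  0.08  2.15 -0.09  0.12 -1.75]
-0.28 45 [0.02, 0, 0.015] [-0.12  0.04  2.1  -0.05  0.22 -1.79]
-0.28 45 [-0.02, 0, 0] [-0.15 -0.    2.19  0.08  0.17 -1.94]
-0.28 45 [0, -0.015, 0] [-0.18  0.03  2.16  0.18  0.17 -2.06]
-0.28 45 [0, 0.015, 0] [-0.09  0.03  2.16 -0.18  0.17 -1.64]
-0.28 48 [0.02, 0, 0.015] [-0.12  0.04  2.15 -0.1   0.12 -1.74]
```

```bash
cat >> h.py <<'E'
def tilted(t=44,a=-.15,off=(.012,0,.010)):
    return tool(MID+RP.apply(off), RP*R.from_rotvec(-np.radians(t)*np.array([-np.sin(a),np.cos(a),0]))*R.from_euler('z',270,degrees=True))
E
python3 - <<'E'
from h import *
pk=tool(np.array([.429,-.241,.055]),R.from_euler('z',-142.5,degrees=True))
bot.goto(pk[0]+[0,0,.10],pk[1])
print("contact",bot.servo_line(pk[0],contact_N=12,max_speed=.08))
print(bot.get_obs()["position"])
bot.move_gripper(.04,70); print("w",bot.get_obs()["gripper_width"])
bot.servo_line(pk[0]+[0,0,.12],max_speed=.12)
o=bot.get_obs(); print(o["clock"],o["gripper_width"],o["contact_force"])
bot.goto(*show(90)); o=bot.get_obs(); print(o["clock"],o["position"],show(90)[0])
s=grab("scene","s1"); t=grab("top","t1")
a=crop(s,200,90,160,200,3); b=crop(t,210,115,130,195,3)
cv2.imwrite("pics/m2.png",np.clip(np.hstack([cv2.resize(a,(400,500)),cv2.resize(b,(333,500))])*1.4,0,255).astype(np.uint8)); print(bot.get_obs()["clock"])
E
```

```text
contact False
[ 0.42935233 -0.24126158  0.06696483]
w 0.05548602271295787
6.325 0.05536713430163197 [-0.18603723 -0.71392745 -2.64824698]
8.5417 [ 0.59730008 -0.01165813  0.21832101] [ 0.5974731  -0.01132798  0.2185    ]
8.6417
```

View pics/m2.png

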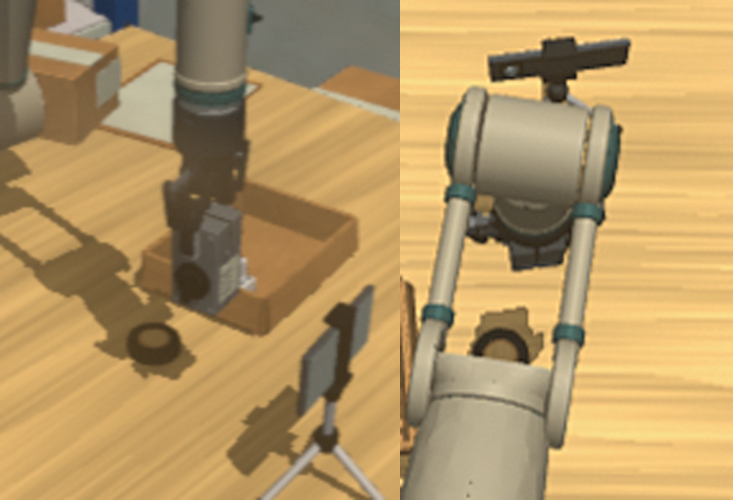

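The crop shows the isolator upright with its label towards the phone and its knob to the phone's -y side, which is the label view. Its lower front corner is at about scene pixel (283,215). I'll check that against the prediction and run the views.

Run:
```python
from h import *
Ri=RP*R.from_euler('z',90,degrees=True)
print("pred corner",proj("scene",MID+Ri.apply([-.028,-.029,-.055])).round(1))
bot.wait(1.0)
for p in (show(180),show(270)):
    bot.goto(*p); bot.wait(1.2); print(bot.get_obs()["clock"],bot.get_obs()["position"].round(4))
    s=grab("scene","s_%d"%(bot.get_obs()["clock"]*10))
p=tilted(); print(bot.solve_ik(*p))
bot.goto(*p); bot.wait(1.2); o=bot.get_obs(); print(o["clock"],o["position"],p[0],o["gripper_width"],o["joint_positions"])
u=grab("scene","s_tilt"); 
cv2.imwrite("pics/m3.png",np.clip(np.hstack([crop(v,220,100,150,180,2.6) for v in (s,u)])*1.4,0,255).astype(np.uint8))
```

```text
pred corner [[285.  215.9]]
12.2417 [ 0.5975 -0.0113  0.2185]
14.8917 [ 0.5975 -0.0113  0.2185]
[-0.22432364  0.03157878  2.11115876  0.56576518  0.28563247 -2.42690549]
17.1333 [ 0.601349   -0.00957587  0.22529408] [ 0.60135895 -0.00955466  0.22527241] 0.05537985750257848 [-0.22435221  0.03153078  2.11117996  0.56575956  0.28560264 -2.42691582]
```

View pics/m3.png

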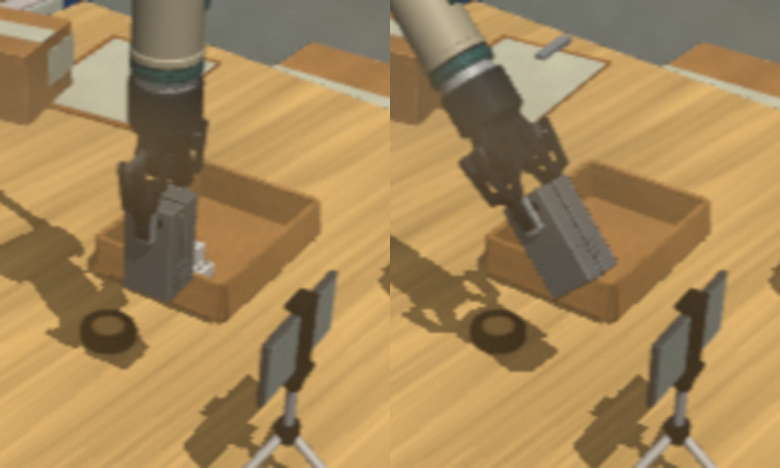

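The left crop shows the ribbed side facing the phone, upright. The right one shows it tipped about 45°, underside towards the lens, with no slip in the jaws. The corner prediction agreed within 2 px. Next is the carton.

Run:
```python
from h import *
ca=tool(np.r_[CA,0]+R.from_euler('z',CY).apply([0,.047,.06]),R.from_euler('z',CY+np.pi))
bot.goto(*show(270)); bot.goto(ca[0]+[0,0,.13],ca[1])
bot.servo_line(ca[0]+[0,0,.02],max_speed=.12); bot.wait(.3)
hit=bot.servo_line(ca[0]-[0,0,.005],max_speed=.03,contact_N=4)
bot.wait(.3); o=bot.get_obs(); print(hit,o["clock"],o["position"],ca[0],o["contact_force"],o["gripper_width"])
s=grab("scene","s_low"); cv2.imwrite("pics/m4.png",np.clip(crop(s,230,80,140,150,4)*1.4,0,255).astype(np.uint8))
```

```text
True 22.3917 [0.45901088 0.29429627 0.07187199] [0.45952517 0.29437137 0.0715    ] [-1.59387753  0.7216942   5.39647675] 0.055684614043694354
```

View pics/m4.png

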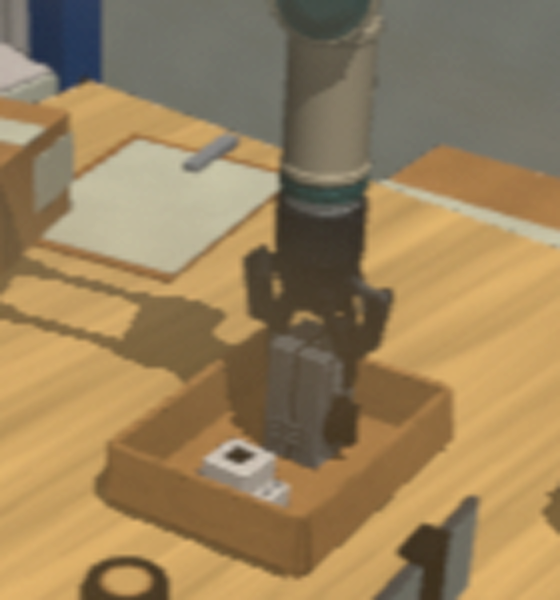

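The isolator stands on the free part of the carton floor, clear of the contactor and the walls. Floor contact came at the expected TCP height of 72 mm. I'll release it, retreat and check.

Run:
```python
from h import *
bot.move_gripper(.085); o=bot.get_obs(); print(o["gripper_width"],o["contact_force"])
p=o["position"]; bot.servo_line(p+np.array([0,0,.16]),max_speed=.12)
bot.move_joints([1.204,.276,1.505,0,1.361,-.121]); bot.wait(.5); print(bot.get_obs()["clock"],bot.get_obs()["contact_force"])
s=grab("scene","s_end"); t=grab("top","t_end")
cv2.imwrite("pics/m5.png",np.clip(np.hstack([cv2.resize(crop(s,150,130,280,240,1.4),None,fx=1,fy=1),crop(t,110,110,280,240,1.4)])*1.4,0,255).astype(np.uint8))
```

```text
0.08535182292877225 [-0.21405423 -0.1870585  -0.18949237]
26.3583 [ 0.44750869  0.48728893 -0.57415071]
```

View pics/m5.png

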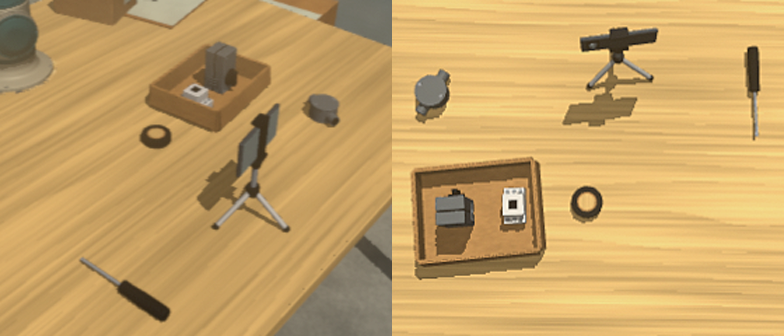

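The isolator is standing upright in the carton. The contactor, tape, screwdriver and junction box look to be where they were, and the arm is clear.

```bash
python3 -c "
from workcell import bot
bot.sign_off()"
```

```text
the job is handed in; nothing more can be done
```

The job is done and handed in at about 26 s on the robot's clock, well inside the 58 s limit; no verdict was reported.

- **Views:** I gripped the isolator near its top and showed the label side, knob face and ribbed side to the lens, about 1.2 s each. I then tipped the underside towards the lens. In the label view a visible corner was within about 2 px of its predicted place.
- **Tilt:** I used 44°, turned about 9° off the camera's line of sight. An exact 45° tilt straight at the lens was out of the arm's reach. By my figures this is inside the limits, and the picture showed no slip in the jaws.
- **Carton:** The isolator touched the floor at the expected height before I let go. In the last pictures it stands upright in the free part. The contactor, tape, screwdriver, junction box and phone look unmoved, which I judged by eye only. The arm is clear of everything, with force readings at noise level.

Before the pick, the two cameras disagreed by about 1 cm on the isolator's position. I aimed between them and the grip closed as expected. No check failed.

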